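# Mark up a ware rack for firing

## Robot

A 7-joint arm with a two-finger parallel gripper is mounted at the origin on the work surface. World frame = base frame: x ahead of the robot, y to its left, z up, the work surface at z = 0. Lengths are in m, angles in rad, forces in N, time in s.
With the tool pointing down it reaches from about 0.4 to 0.875 m from the base axis. Payload 6.5 kg.
Tool frame: the origin (TCP) lies at the very end of the fingers, on their centre line; the grasp point (between the pads) lies 19 mm behind it; z points along the fingers, y is the line along which they close (so a half turn about z gives the same grasp; the last joint's range is limited). The gripper opens to 88 mm and grips with 3 to 60 N. Pads are 18 mm wide; open, the fingers measure 123 mm over their backs; the gripper's body (75 mm by 187 mm) begins 45 mm behind the grasp point.
Start: joints at [-1.183, 0.536, -0.004, 1.538, 0.003, 1.067, -0.071], TCP at [0.285, 0.584, 0.239] pointing down, gripper open.
Joint ranges: [-2.7, 2.7], [-0.37, 2.16], [-1.27, 1.26], [0.24, 2.4], [-1.31, 4.45], [0.19, 1.91], [-2.76, 2.76]. Speed limits (rad/s): [2.39, 2.39, 3.14, 3.14, 3.14, 3.14, 3.14].

## Interface

Orientations are given as a 3x3 rotation matrix whose columns are the frame's x, y, z axes.
In Python, from bench import readout, viewer, manip gives the robot as it stands.
- The arm moves only by the shell command python3 -m pendant 'ROWS' [OPENING] [FORCE]. ROWS is JSON, one flat list of numbers, 6 for each row, row after row: the shift along the tool's x, y, z in cm, then the turn, a rotation vector about the tool's x, y, z in rad. A call has exactly 10 rows; each row shifts and turns the commanded pose from where the row before left it, along the tool's axes as they then stand; what a row does not reach is not made up. A row lasts 1/10 s, in which the tool goes at most 50 mm and 8.59 degrees, less where a joint would pass 70% of its speed; a pose out of reach is approached as far as the arm can. A call with a gripper value outside its range is refused whole. OPENING is the finger opening in cm, from 0 to 8.81, set as the call begins (- or left out, the last holds). The fingers move at their own pace and stop on an object; FORCE is the grip in N (left out, the last holds). Time passes only in rows, so rows that do not move let the fingers close, or fill a call up. It gives the time, the measured TCP pose, the force, the opening and the grip force at its end, in the units of the state.
- readout.get_state(): the state, without advancing time (a new reading comes with each control period).
- viewer.get_image(name): name is "scene" or "top" or "wrist"; returns a dict with "frame" (420x560x3 uint8, blue, green, red), "mtx" (3x3 intrinsics, pixels), "rvec" (rotation vector, rad) and "tvec" (3), from world to camera coordinates, as OpenCV has them. Camera axes: x right, y down, z forward; pixel columns grow to the right and rows downward; lengths in m; the calibration is good to about 2 mm. A picture is of the moment at which its call begins. There is no depth.
- manip.hand_in(): hands the job in; it is judged then, once.
The state is a dict: "time_s": time; "joint_pos": joint angles; "joint_vel": joint speeds; "joint_efforts": joint torques, N m; "eef_pos": TCP position; "eef_rot": TCP orientation; "force": force on the tool from outside, world axes, zero at the start; "torque": the same for the moment, N m; "finger_gap": opening from 0.0 (shut) to 1.0 (fully open); "grip_force": force on a finger pad.
Only numpy, scipy, OpenCV 4.12 (cv2) and the standard library are available. Lean on these libraries where they do the work, as an engineer would, in place of code of your own. Each camera call takes 0.05 s, during which the arm holds its last target. There are 200 camera calls.

## Task

Mark up the ware rack for the glaze firing: first push the green sleeve all the way down onto the rack's bare metal spigot and let go of it. Then take the label holder out of its wooden caddy and push it down behind the rack's front lip, between the two white cheeks, white card facing out over the lip, until it is fully home against the spring, and finish still holding it pressed home, because it springs up until I pin it. Leave the other sleeves, the pots, the jug and the brush where they are.

Things in the scene. Friction and masses are not known exactly. Their poses are not given: they have to be found in the camera images.
- rack: Low fixed ware rack, 180 mm deep (x) by 280 mm wide (y), plank board on blue steel, top 100 mm above the table. Origin: centre of its underside. Its -x side is the front, roughly facing the robot. A steel lip 4 mm thick, top 96 mm above the table, runs along the front, 8 mm before the blue backing of the board's edge. Three pots stand on the rear half.
- pocket (a point): Where the centre of the label holder's lower edge lies when fully home: pocket floor behind the lip, 60 mm above the table, 100 mm in front of the rack's origin, 50 mm to its +y side; rack axes. The slot is open above: 8 mm front to back, 78 mm wide between two white cheeks (6 mm thick, tops 40 mm above here). Solid ledges stop the holder here.
- pocket_mouth (a point): Top of the pocket's funnel, 48 mm straight above point pocket; rack axes. The straight 8 mm slot begins 36 mm above point pocket in front, 28 mm at the rear. Above that it widens: the lip flares forward to x = -12 mm at this height, the rear edge bevels back to x = +10 mm at the board's top.
- spring (a joint): Black spring strip 40 mm wide at the bottom of the pocket, m of downward travel: 0 = up, 0.012 = label holder fully home on the ledges. It resists with 5 N at 0, growing to about 10 N at 0.012, and pushes the holder back up when let go. It has no catch.
- spigot_foot (a point): Foot of the upright round aluminium spigot on the rack, centre of its dark steel flange's top face (flange 44 mm across), 104 mm above the table; rack axes, 65 mm in front of the rack's origin and 85 mm to its -y side. The spigot is 19 mm in diameter for 33 mm, then tapers to 8 mm at its tip 42 mm above this point. A sleeve that is fully on rests on the flange.
- sleeve_green: Loose green plastic tube, standing upright on the table: outside diameter 32 mm, bore 22.4 mm, 60 mm tall, open at both ends, 40 g. Origin: centre of its lower end, z along the tube. Among two others of the same shape, in changing order.
- holder: Label holder, about 70 g: upright aluminium plate 5 mm thick (x), 70 wide (y), 85 tall, white card on its -x face, red grip bar along the top: 12 mm thick (x), 44 wide, from 62 to 98 mm above the origin. Origin: centre of the lower edge; z up. It starts upright in the caddy's slot, lower edge 8 mm above the table, card roughly facing the robot. Pinch the bar across its 12 mm.
- card_side (a point): Point 40 mm in front of the middle of the label holder (its -x, the white card side), 42.5 mm above its lower edge, showing which way the card looks.
- caddy: Fixed wooden block 70 (x) by 100 (y) by 34 mm high, with a slot along y 6.6 mm wide and 74 mm long, slot floor 8 mm above the table, in which the label holder stands. Origin: centre of its underside.
- sleeve_orange: Orange sleeve, shaped like the green one; to be left alone. Origin: centre of its lower end.
- sleeve_blue: Blue sleeve, shaped like the green one; to be left alone. Origin: centre of its lower end.
- bowl_white: White bowl 84 mm across, 45 mm high, on the rack; leave alone. Origin: centre of its underside.
- bowl_clay: Terracotta bowl 80 mm across, 45 mm high, on the rack; leave alone. Origin: centre of its underside.
- cup_blue: Blue cup 60 mm across, 60 mm high, on the rack; leave alone. Origin: centre of its underside.
- jug: Steel jug with a handle, 90 mm across, 130 mm high, to the left beyond the caddy; leave alone. Origin: centre of its underside.
- brush: Brush lying on the table to the left of the rack; leave alone.
Things that resemble listed ones, but are neither listed nor needed, are in the scene too. Of the things like the holder, leave any that is blue, turquoise or yellow; of the rest the smaller one is meant.

How it is judged:
On the way, in this order (a step that is already met when the one before it is completed fails the run):
1. the green sleeve is fully down on the spigot and released (horizontal distance between sleeve_green and spigot_foot below 0.004 m and z of sleeve_green in the frame of spigot_foot below 0.004 m and angle between sleeve_green's own z axis and vertical below 0.08 rad and contact force between the fingers and sleeve_green below 0.1 N), for 0.3 s.
2. the label holder is behind the lip, in the pocket (x of holder in the frame of pocket between -0.005 and 0.005 m and y of holder in the frame of pocket between -0.006 and 0.006 m and z of holder in the frame of pocket below 0.022 m and x of card_side in the frame of pocket below -0.02 m and angle between holder's own z axis and vertical below 0.15 rad), for 0.1 s.
At the end, for the whole second after the job is handed in: Holder in the pocket, card outward, within 3 mm of home (spring past 9 mm), 5 mm in x and 6 mm in y, upright within 0.15 rad, at rest, fingers pressing it over 3 N; green sleeve on the spigot within 4 mm in height and sideways, upright within 0.08 rad, not touched (horizontal distance between sleeve_green and spigot_foot below 0.004 m and z of sleeve_green in the frame of spigot_foot below 0.004 m and angle between sleeve_green's own z axis and vertical below 0.08 rad and x of holder in the frame of pocket between -0.005 and 0.005 m and y of holder in the frame of pocket between -0.006 and 0.006 m and z of holder in the frame of pocket below 0.003 m and x of card_side in the frame of pocket below -0.02 m and angle between holder's own z axis and vertical below 0.15 rad and value of joint spring above 0.009 m and contact force between holder and the fingers above 3 N and contact force between sleeve_green and the fingers below 0.1 N and linear speed of holder below 0.02 m/s); the arm keeps its last pose, push and grip.
It fails at once if one of the other sleeves is moved by more than 30 mm (distance of any of sleeve_orange, sleeve_blue from where it was at the start of the episode above 0.03 m).
It fails at once if one of the pots on the rack is moved by more than 30 mm (distance of any of bowl_white, bowl_clay, cup_blue from where it was at the start of the episode above 0.03 m).
It fails at once if one of the jug and brush is moved by more than 30 mm (distance of any of jug, brush from where it was at the start of the episode above 0.03 m).
It also fails if it takes over 51 s, if anything falls off the work surface, if the arm or the gripper's body presses on something with over 40 N, if the wrist force passes 120 N, or if a joint passes its speed limit or range.

## Working session

There is one attempt and no reset: what is moved stays moved. The work goes in short steps, Python scripts to look and compute and a shell command to move; the robot and the scene stay as the last step left them, time stands still between calls to the robot, and variables do not carry over. Pictures are saved under pics/ and viewed, at most 10 in all, crops included, and the job is handed in when it is done.

```bash
mkdir -p pics; cat > h.py <<'E'
import numpy as np, cv2
from bench import readout, viewer
def cam(n):
    d=viewer.get_image(n); d['R']=cv2.Rodrigues(np.array(d['rvec'],float))[0]; d['t']=np.array(d['tvec'],float).ravel(); d['K']=np.array(d['mtx'],float); return d
def ray(d,u,v):
    c=-d['R'].T@d['t']; r=d['R'].T@np.linalg.inv(d['K'])@np.array([u,v,1.]); return c,r/np.linalg.norm(r)
def onz(d,u,v,z):
    c,r=ray(d,u,v); return c+r*(z-c[2])/r[2]
def proj(d,p):
    q=d['K']@(d['R']@np.array(p,float)+d['t']); return q[:2]/q[2]
def tri(obs):
    A=np.zeros((3,3));b=np.zeros(3)
    for d,u,v in obs:
        c,r=ray(d,u,v);M=np.eye(3)-np.outer(r,r);A+=M;b+=M@c
    return np.linalg.solve(A,b)
E
python3 - <<'E'
from h import *
for n in ('scene','top'):
    d=cam(n); cv2.imwrite(f'pics/{n}0.png',cv2.resize(d['frame'],(800,600),interpolation=cv2.INTER_CUBIC)); print(n,-d['R'].T@d['t'],d['R'][2],d['K'][0])
s=readout.get_state(); print(s['eef_rot'],s['eef_pos'],s['finger_gap'],s['force'])
E
```

```text
scene [ 1.18641409 -0.04998653  1.07566916] [-0.57681232  0.09220042 -0.81165672] [521.11347154   0.         280.01159209]
top [0.33867246 0.05913887 1.64770224] [ 0.10387229  0.00894991 -0.99455037] [530.65058296   0.         282.51396719]
[[-8.98806387e-01  4.38345490e-01 -5.57097983e-04]
 [ 4.38345827e-01  8.98805272e-01 -1.42105620e-03]
 [-1.22190970e-04 -1.52145596e-03 -9.99998835e-01]] [0.28474919 0.5837192  0.23793336] 1.0028604560914596 [-0.31108101  0.15052275  0.76755181]
```

View pics/scene0.png

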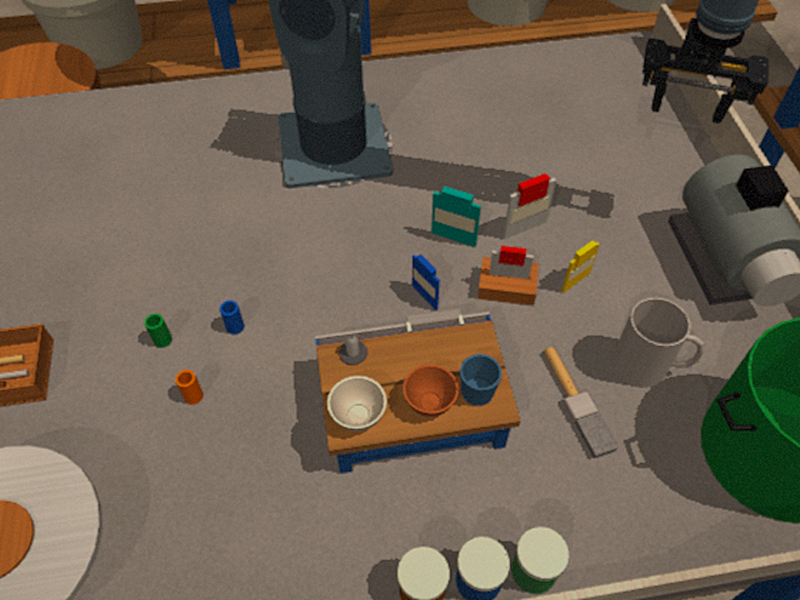

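View pics/top0.png

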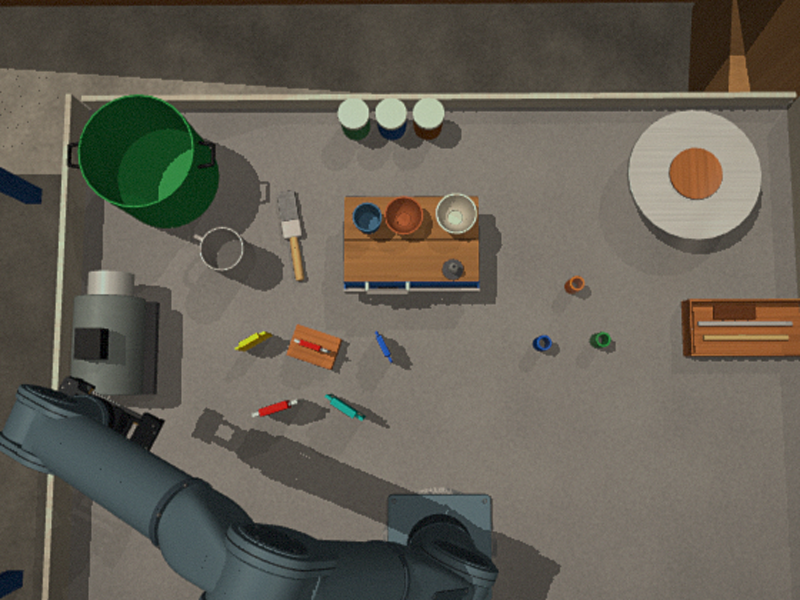

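The scene picture shows the caddy holder (red bar, about (512,262)), with the larger red one at (535,190) as decoy. The green sleeve is at (158,330) and the spigot at (352,347). In the top picture the green sleeve is at (601,340), the spigot at (453,268), the caddy bar at (312,345) and the rack front edge from (344,291) to (479,291).

```bash
cat >> h.py <<'E'
def mask(f,h0,h1,s=100,v=40):
    H=cv2.cvtColor(f,cv2.COLOR_BGR2HSV); h=H[...,0]
    m=((h>=h0)&(h<=h1)) if h0<=h1 else ((h>=h0)|(h<=h1))
    return (m&(H[...,1]>s)&(H[...,2]>v)).astype(np.uint8)
def blobs(m,amin=15):
    n,l,st,c=cv2.connectedComponentsWithStats(m); return [(c[i].round(2),st[i].tolist()) for i in range(1,n) if st[i][4]>=amin]
E
python3 - <<'E'
from h import *
T=cam('top');S=cam('scene')
for nm,h in (('green',(50,75)),('red',(174,4)),('blue',(105,120)),('orange',(4,14))):
    for n,d in (('T',T),('S',S)):
        print(nm,n,[(b[0].tolist(),b[1]) for b in blobs(mask(d['frame'],*h,150),20) if b[1][4]<900])
for n,u,v,z in (('rackBL',345,196,.1),('rackBR',479,197,.1),('FR',479,289,.096),('FL',344,290,.096),('spig',453,264,.146),('green',601,340,.06),('bar',312,345,.106),('blueS',542,343,.06),('orS',575,284,.06),('caddyc',315,347,.034),('jug',221,248,.13)):
    print(n,onz(T,u*.7,v*.7,z).round(3))
print('spig tri',tri([(T,453*.7,264*.7),(S,352*.7,338*.7)]).round(3),'green tri',tri([(T,601*.7,340*.7),(S,154*.7,320*.7)]).round(3),'bar',tri([(T,312*.7,345*.7),(S,512*.7,250*.7)]).round(3))
E
```

```text
green T [([422.53, 237.92], [418, 233, 9, 10, 36])]
green S [([110.26, 230.89], [102, 220, 18, 23, 278])]
red T [([216.62, 241.3], [209, 238, 16, 8, 53]), ([191.51, 285.56], [181, 281, 23, 11, 117])]
red S [([372.82, 132.02], [362, 122, 23, 22, 331]), ([358.29, 178.39], [349, 172, 20, 14, 214])]
blue T [([274.72, 92.42], [265, 87, 19, 10, 74]), ([13.1, 131.71], [0, 118, 29, 24, 282]), ([310.29, 198.91], [287, 197, 48, 4, 126]), ([247.32, 198.95], [241, 198, 14, 3, 38]), ([270.28, 199.01], [259, 198, 24, 3, 67]), ([267.83, 241.98], [263, 232, 11, 21, 64]), ([379.22, 239.87], [373, 235, 13, 10, 67]), ([7.49, 407.3], [0, 400, 16, 16, 92])]
blue S [([156.81, 22.83], [146, 0, 21, 48, 432]), ([255.59, 21.18], [252, 0, 7, 38, 137]), ([552.7, 74.0], [542, 48, 18, 42, 285]), ([539.5, 104.08], [532, 91, 16, 26, 167]), ([297.98, 194.69], [289, 178, 19, 39, 333]), ([161.97, 221.61], [154, 211, 17, 23, 250]), ([296.28, 313.02], [237, 300, 120, 31, 672]), ([331.75, 413.89], [320, 401, 30, 19, 155]), ([542.53, 412.33], [522, 403, 38, 17, 275])]
orange T [([30.13, 1.59], [11, 0, 40, 4, 92]), ([70.98
[... 471 characters left out ...]
, 653])]
orange S [([478.86, 7.69], [469, 0, 20, 20, 199]), ([534.72, 7.41], [527, 0, 17, 15, 131]), ([538.02, 71.24], [529, 61, 20, 25, 189]), ([551.28, 97.88], [538, 83, 22, 33, 208]), ([355.04, 199.71], [335, 180, 42, 33, 775]), ([132.13, 270.62], [123, 259, 19, 24, 311]), ([282.2, 416.72], [280, 412, 8, 8, 25])]
rackBL [0.729 0.195 0.1  ]
rackBR [ 0.726 -0.084  0.1  ]
FR [ 0.533 -0.082  0.096]
FL [0.532 0.196 0.096]
spig [ 0.577 -0.026  0.146]
green [ 0.429 -0.339  0.06 ]
bar [0.418 0.26  0.106]
blueS [ 0.423 -0.216  0.06 ]
orS [ 0.548 -0.288  0.06 ]
caddyc [0.418 0.263 0.034]
jug [0.615 0.444 0.13 ]
spig tri [ 0.578 -0.026  0.144] green tri [ 0.43  -0.342  0.055] bar [0.419 0.263 0.101]
```

Both views agree within a few mm: green sleeve near (0.430,-0.341), spigot near (0.578,-0.026), and the triangulated heights match. Moving to a spot above the green sleeve.

```bash
python3 -m pendant '[-4.0,-2.7,0,0,0,-0.1135, -3.7,-3.1,0,0,0,-0.1135, -3.3,-3.5,0,0,0,-0.1135, -2.9,-3.9,0,0,0,-0.1135, -2.4,-4.2,0,0,0,0, -2.4,-4.2,0,0,0,0, -2.4,-4.2,0,0,0,0, -2.4,-4.2,0,0,0,0, 0.4,-4.9,0,0,0,0, 0.4,-4.9,0,0,0,0]' 6
python3 -m pendant '[0.4,-4.9,0,0,0,0, 0.4,-4.9,0,0,0,0, 0.4,-4.9,0,0,0,0, 0.4,-4.9,0,0,0,0, 0.4,-4.9,0,0,0,0, 0.4,-4.9,0,0,0,0, 0.4,-4.9,0,0,0,0, 0.4,-4.9,0,0,0,0, 0.4,-4.9,0,0,0,0, 0.4,-4.9,1,0,0,0]'
python3 - <<'E'
from h import *
s=readout.get_state(); print(np.round(s['eef_rot'],3),s['joint_pos'])
W=cam('wrist'); cv2.imwrite('pics/w1.png',W['frame']); print(-W['R'].T@W['t'],W['R'][2])
f=W['frame']; b=[x for x in blobs(mask(f,50,75,120),100)]; print(b)
for x in b:
  print(onz(W,*x[0],.06))
E
```

```text
time_s: 1.2
eef_pos: [0.4706, 0.1492, 0.2386]
eef_rot: [[-1.0, 0.001, 0.0], [0.001, 1.0, -0.0], [-0.0, -0.0, -1.0]]
force: [1.2, 0.1, -1.0]
finger_gap: 0.681
grip_force: 0.0
time_s: 2.2
eef_pos: [0.4308, -0.3409, 0.2298]
eef_rot: [[-1.0, -0.001, 0.002], [-0.001, 1.0, -0.001], [-0.002, -0.001, -1.0]]
force: [1.8, -0.1, -0.4]
finger_gap: 0.684
grip_force: 0.0
[[-1.    -0.001  0.002]
 [-0.001  1.    -0.001]
 [-0.002 -0.001 -1.   ]] [ 0.34468558  0.38276882  0.3096029   1.83394832 -0.14152117  0.94350098
  2.28758956]
[ 0.34808954 -0.34016869  0.37585363] [ 3.16370859e-01 -4.82505414e-04 -9.48635466e-01]
[]
```

View pics/w1.png

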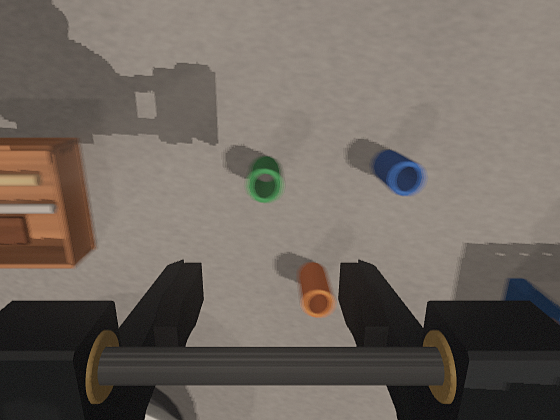

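The wrist picture shows the green rim centred at about (265,185), the orange one at (317,302) and the blue at (406,178), all upright and intact.

```bash
python3 - <<'E'
from h import *
W=cam('wrist'); f=W['frame']
H=cv2.cvtColor(f,cv2.COLOR_BGR2HSV); print(H[197,265],H[185,252])
for h in ((40,80),(4,14),(105,122)):
  for x in blobs(mask(f,*h,100,30),200): print(x)
m=(mask(f,40,80,80,110)); b=blobs(m,80); print(b)
for u,v in ((265,185),(317,302),(406,178)): print(onz(W,u,v,.06).round(4))
for dx,dy in ((16,0),(-16,0),(0,17),(0,-17)): print(onz(W,265+dx,185+dy,.06).round(4))
print(proj(W,[.4308,-.3409,.23]))
E
```

```text
[ 64 103 163] [ 15  31 146]
(array([277.22, 182.73]), [261, 161, 35, 47, 764])
(array([ 51.21, 210.86]), [0, 144, 108, 131, 11688])
(array([326.08, 293.83]), [310, 267, 34, 56, 1371])
(array([411.87, 176.55]), [384, 154, 56, 46, 1729])
(array([540.55, 298.85]), [518, 282, 42, 44, 939])
[(array([278.25, 190.22]), [261, 174, 36, 34, 433])]
[ 0.4274 -0.3545  0.06  ]
[ 0.5439 -0.3058  0.06  ]
[ 0.4219 -0.2333  0.06  ]
[ 0.4275 -0.3406  0.06  ]
[ 0.4273 -0.3683  0.06  ]
[ 0.4428 -0.3547  0.06  ]
[ 0.4124 -0.3543  0.06  ]
[288.2747688  291.22233242]
```

```bash
python3 - <<'E'
from h import *
W=cam('wrist'); f=W['frame']; s=readout.get_state(); print(s['eef_pos'],s['joint_vel'][0])
m=mask(f,40,80,80,110); b=blobs(m,80); print(b)
x,y,w,h,_=b[0][1]; p=onz(W,x+(w-1)/2,y+(h-1)/2,.06); print(p, p-s['eef_pos'])
g=cv2.cvtColor(f,6); print(proj(W,s['eef_pos']), [i for i in range(100,450) if abs(int(g[280,i])-int(g[280,i-1]))>25])
E
```

```text
[ 0.42862545 -0.34179119  0.22808013] -0.0558832225489593
[(array([273.67, 190.59]), [256, 175, 36, 33, 428])]
[ 0.43293305 -0.34282918  0.06      ] [ 0.0043076  -0.001038   -0.16808013]
[277.38501698 284.06267719] [155, 156, 202, 203, 287, 336, 339, 340, 386, 387]
```

```bash
python3 -m pendant '[-0.4,-0.1,3,0,0,0, 0,0,4,0,0,0, 0,0,4,0,0,0, 0,0,4,0,0,0, 0,0,3,0,0,0, 0,0,2.2,0,0,0, 0,0,0,0,0,0, 0,0,0,0,0,0, 0,0,0,0,0,0, 0,0,0,0,0,0]'
python3 -m pendant '[0,0,0,0,0,0, 0,0,0,0,0,0, 0,0,0,0,0,0, 0,0,0,0,0,0, 0,0,0,0,0,0, 0,0,0,0,0,0, 0,0,0,0,0,0, 0,0,-1,0,0,0, 0,0,-4,0,0,0, 0,0,-4,0,0,0]' 0 20
```

```text
time_s: 3.35
eef_pos: [0.4355, -0.3399, 0.0282]
eef_rot: [[-1.0, -0.001, 0.002], [-0.001, 1.0, -0.001], [-0.002, -0.001, -1.0]]
force: [-0.3, -0.5, -0.3]
finger_gap: 0.681
grip_force: 0.0
time_s: 4.35
eef_pos: [0.4336, -0.3388, 0.1175]
eef_rot: [[-1.0, -0.0, -0.002], [-0.0, 1.0, 0.001], [0.002, 0.001, -1.0]]
force: [-0.7, -0.9, 0.6]
finger_gap: 0.351
grip_force: 20.0
```

```bash
python3 -m pendant '[0,0,-4,0,0,0, -1.0,2,-4,0,0,0, -1.8,4,-1,0,0,0, -1.8,4,0,0,0,0, -1.8,4,0,0,0,0, -1.8,4,0,0,0,0, -1.8,4,0,0,0,0, -1.8,4,0,0,0,0, -1.8,4,0,0,0,0, -0.8,1.3,0,0,0,0]'
python3 - <<'E'
from h import *
for i in range(6): W=cam('wrist')
s=readout.get_state(); print(s['eef_pos'],s['joint_pos'])
f=W['frame']; cv2.imwrite('pics/w2.png',f)
cv2.imwrite('pics/s2.png',cam('scene')['frame'])
print('tip',proj(W,[.578,-.026,.146]),'tcp',proj(W,s['eef_pos']),proj(W,np.array(s['eef_pos'])-[0,0,.027]))
E
```

```text
time_s: 5.35
eef_pos: [0.5794, -0.0204, 0.207]
eef_rot: [[-1.0, -0.007, 0.0], [-0.007, 1.0, 0.003], [-0.0, 0.003, -1.0]]
force: [-0.6, 1.2, -0.5]
finger_gap: 0.357
grip_force: 20.0
[ 0.57753793 -0.0292182   0.20686068] [-0.19841693  0.45621416  0.22555603  1.77387883 -0.1221038   0.92577453
  1.64604942]
tip [274.4978551  231.10882589] tcp [268.43889765 281.5613148 ] [268.77160775 255.0262806 ]
```

View pics/w2.png

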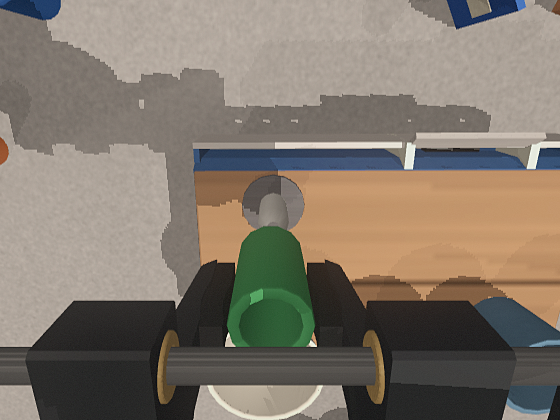

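The wrist picture shows the gripped sleeve with its lower end at about x 243–298, rows ≥227, just in front of the spigot. The flange is centred at about (273,203), and the lip and white cheeks are at (409,155) and (532,155). Now a finer measurement.

```bash
python3 - <<'E'
from h import *
W=cam('wrist'); f=W['frame']; s=readout.get_state(); print(s['eef_pos'])
cv2.imwrite('pics/c2.png',cv2.resize(f[125:265,180:560],None,fx=2.1,fy=2.1,interpolation=cv2.INTER_CUBIC))
m=mask(f,45,80,80,20); b=[x for x in blobs(m,1000)]; print(b)
ys,xs=np.nonzero(m[:,200:330]); xs+=200
for v in range(226,262,4):
    r=xs[ys==v]; print(v,(r.min(),r.max()) if len(r) else None,end=' ')
np.save('pics/W.npy',{k:W[k] for k in ('R','t','K')},allow_pickle=True)
print('flange',onz(W,273,203,.104),'flange w',onz(W,242,203,.104)[1]-onz(W,304,203,.104)[1])
E
```

```text
[ 0.57778649 -0.028685    0.20690381]
[(array([270.48, 292.66]), [226, 227, 90, 120, 8509])]
226 None 230 (np.int64(256), np.int64(285)) 234 (np.int64(249), np.int64(291)) 238 (np.int64(246), np.int64(295)) 242 (np.int64(242), np.int64(298)) 246 (np.int64(241), np.int64(299)) 250 (np.int64(240), np.int64(300)) 254 (np.int64(239), np.int64(301)) 258 (np.int64(239), np.int64(302)) flange [ 0.57388923 -0.0265833   0.104     ] flange w -0.043234507659999984
```

View pics/c2.png

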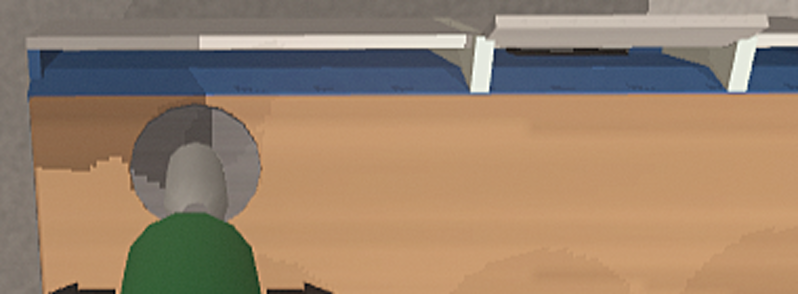

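```bash
python3 - <<'E'
from h import *
W=np.load('pics/W.npy',allow_pickle=True).item()
P=lambda u,v,z:onz(W,u/2.1+180,v/2.1+125,z).round(4)
print('flange top edge',P(196,104,.104),'c',P(196,165,.104))
print('sleeve edge',onz(W,270.5,226.5,.18).round(4))
print('board edge',P(30,95,.1),P(800,92,.1))
print('lip',P(28,37,.096),P(465,35,.096),P(28,49,.096),P(465,47,.096))
for u in (472,490,729,748): print('cheek rear',u,P(u,92,.1))
for u in (472,495,738,756): print('cheek front',u,P(u,38,.1))
E
```

```text
flange top edge [ 0.5536 -0.0263  0.104 ] c [ 0.5743 -0.0264  0.104 ]
sleeve edge [ 0.5621 -0.0283  0.18  ]
board edge [ 0.5514 -0.0808  0.1   ] [0.5509 0.1714 0.1   ]
lip [ 0.533 -0.081  0.096] [0.5327 0.0612 0.096 ] [ 0.5369 -0.0812  0.096 ] [0.5366 0.0616 0.096 ]
cheek rear 472 [0.5507 0.0641 0.1   ]
cheek rear 490 [0.5507 0.07   0.1   ]
cheek rear 729 [0.5509 0.1482 0.1   ]
cheek rear 748 [0.5509 0.1544 0.1   ]
cheek front 472 [0.5331 0.0621 0.1   ]
cheek front 495 [0.5331 0.0695 0.1   ]
cheek front 738 [0.5333 0.1473 0.1   ]
cheek front 756 [0.5333 0.1531 0.1   ]
```

```bash
python3 -m pendant '[0.2,0.2,0,0,0,0, 0,0,1,0,0,0, 0,0,1,0,0,0, 0,0,1,0,0,0, 0,0,1,0,0,0, 0,0,1,0,0,0, 0,0,1,0,0,0, 0,0,0.8,0,0,0, 0,0,0.6,0,0,0, 0,0,0,0,0,0]'
```

```text
time_s: 6.75
eef_pos: [0.5764, -0.0257, 0.1318]
eef_rot: [[-1.0, 0.001, -0.0], [0.001, 1.0, -0.001], [0.0, -0.001, -1.0]]
force: [2.1, -5.2, -4.5]
finger_gap: 0.352
grip_force: 20.0
```

```bash
python3 -m pendant '[0,0,0,0,0,0, 0,0,0,0,0,0, 0,0,0,0,0,0, 0,0,0,0,0,0, 0,0,0,0,0,0, 0,0,-1,0,0,0, 0,0,-2,0,0,0, 0,0,-4,0,0,0, 0,0,-4,0,0,0, 0,0,-1,0,0,0]' 5.5
python3 - <<'E'
from h import *
for i in range(4): W=cam('wrist')
s=readout.get_state(); print(s['eef_pos'],s['force'],s['joint_pos'])
f=W['frame']; T=cam('top');S=cam('scene')
a=cv2.resize(S['frame'][200:280,200:280],(400,400),interpolation=2)
cv2.imwrite('pics/w3.png',np.hstack([cv2.resize(f,(400,300)),a[:300]])[:300])
print('expect rim top',proj(W,[.576,-.026,.164]), 'rim if 5 high',proj(W,[.576,-.026,.169]))
m=mask(f,45,80,80,20); print(blobs(m,300))
m=mask(S['frame'],45,80,100,40); print([b for b in blobs(m,30) if b[1][4]<900], proj(S,[.576,-.026,.164]),proj(S,[.576,-.026,.104]))
E
```

```text
time_s: 7.75
eef_pos: [0.5789, -0.0248, 0.2581]
eef_rot: [[-1.0, 0.0, 0.008], [0.0, 1.0, 0.0], [-0.008, 0.0, -1.0]]
force: [-0.9, -1.3, 1.0]
finger_gap: 0.628
grip_force: 0.0
[ 0.57576014 -0.02434075  0.25199372] [-0.84914596 -0.61104145 -1.2107938 ] [-0.21505728  0.40086248  0.23485392  1.7364242  -0.10701621  1.0179857
  1.62947882]
expect rim top [266.90095835 213.70365513] rim if 5 high [266.83564552 216.22515073]
[(array([267.56, 203.04]), [244, 171, 47, 64, 2029])]
[(array([246.33, 238.22]), [239, 225, 16, 27, 339]), (array([370.04, 406.09]), [358, 390, 31, 25, 282])] [245.57282363 230.61263669] [247.17647277 245.76272049]
```

View pics/w3.png

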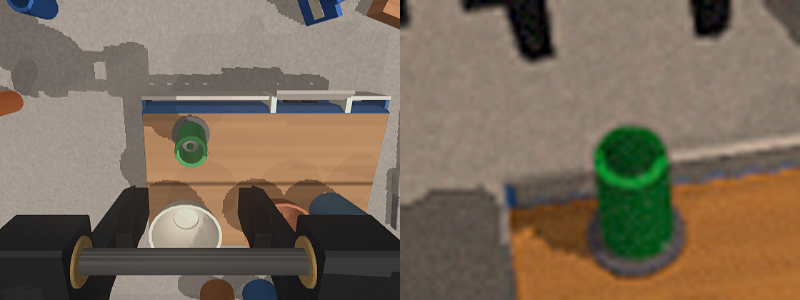

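The sleeve sits flush on the flange with the spigot visible in its bore, and the rim centre matches the prediction. Next is the holder: translate over it and turn about 111°.

```bash
python3 -m pendant '[2.25,4.1,0,0,0,0, 2.25,4.1,0,0,0,0, 2.25,4.1,0,0,0,0, 2.25,4.1,0,0,0,0, 2.25,4.1,0,0,0,0, 2.25,4.1,0,0,0,0, 2.25,4.1,0,0,0,0, 0,0,0,0,0,0.149, 0,0,0,0,0,0.149, 0,0,0,0,0,0.149]'
python3 -m pendant '[0,0,0,0,0,0.149, 0,0,0,0,0,0.149, 0,0,0,0,0,0.149, 0,0,0,0,0,0.149, 0,0,0,0,0,0.149, 0,0,0,0,0,0.149, 0,0,0,0,0,0.149, 0,0,0,0,0,0.149, 0,0,0,0,0,0.149, 0,0,0,0,0,0.149]'
python3 - <<'E'
from h import *
for i in range(4): W=cam('wrist')
s=readout.get_state(); print(s['eef_pos'],np.round(s['eef_rot'],3),s['joint_pos'])
f=W['frame']; cv2.imwrite('pics/w4.png',f)
np.save('pics/W.npy',{k:W[k] for k in ('R','t','K')},allow_pickle=True)
m=mask(f,174,4,150); print(blobs(m,200))
print(proj(W,[.418,.26,.106]),proj(W,s['eef_pos']))
E
```

```text
time_s: 9.05
eef_pos: [0.4179, 0.2624, 0.2514]
eef_rot: [[-0.9, 0.437, -0.002], [0.437, 0.9, -0.002], [0.001, -0.002, -1.0]]
force: [0.2, -0.1, 0.1]
finger_gap: 0.624
grip_force: 0.0
time_s: 10.05
eef_pos: [0.4182, 0.262, 0.2515]
eef_rot: [[0.364, 0.932, -0.002], [0.932, -0.364, -0.002], [-0.002, -0.001, -1.0]]
force: [-1.0, -0.1, -0.3]
finger_gap: 0.624
grip_force: 0.0
[0.41833519 0.26220612 0.25192224] [[ 0.354  0.935 -0.001]
 [ 0.935 -0.354 -0.001]
 [-0.002 -0.001 -1.   ]] [-0.9857842   0.26293939  0.39774996  1.94682293 -0.12293691  0.95684065
 -0.89089276]
[(array([ 81.22, 168.01]), [39, 126, 93, 78, 1968]), (array([271.58, 181.59]), [264, 151, 16, 60, 819])]
[272.14419134 193.44720798] [271.85624128 281.58566792]
```

View pics/w4.png

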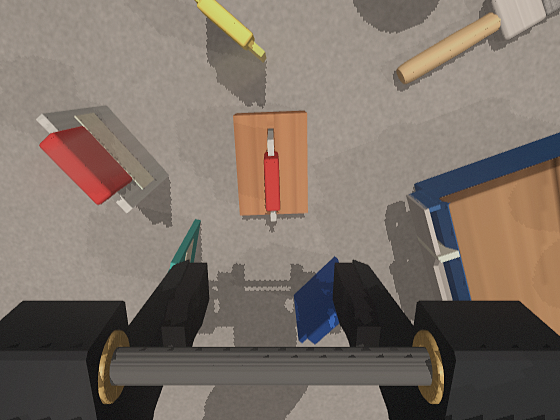

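The wrist picture shows the caddy holder's bar at (272,182), nearly vertical in the image. The larger red decoy is at (81,168), teal at (187,242), blue at (318,302) and yellow at (232,27).

```bash
python3 - <<'E'
from h import *
W=cam('wrist'); f=W['frame']; s=readout.get_state(); R=np.array(s['eef_rot']); e=np.array(s['eef_pos'])
m=mask(f,174,4,150); m[:,:200]=0
c,(w,h),a=cv2.minAreaRect(cv2.findContours(m,0,2)[0][0]); print(c,w,h,a)
bx=cv2.boxPoints((c,(w,h),a))
P=np.array([onz(W,*q,.106) for q in bx]); print(P.round(4), np.linalg.norm(P-np.roll(P,1,0),axis=1))
# per-row left/right edges
ys,xs=np.nonzero(m); rows=[(v,xs[ys==v].min(),xs[ys==v].max()) for v in range(ys.min()+3,ys.max()-2)]
for k in (1,2):
    p=np.polyfit([r[0] for r in rows],[r[k] for r in rows],1); A=onz(W,np.polyval(p,155),155,.106);B=onz(W,np.polyval(p,207),207,.106); t=(A-B)/np.linalg.norm(A-B); print('edge',t.round(3),R.T@t, (A+B)/2)
ctr=P.mean(0); print('ctr',ctr, 'tool delta cm',(R.T@(ctr-e)*100).round(2))
T=cam('top');S=cam('scene')
for n,h in (('teal',(80,98)),('red',(174,4)),('yellow',(22,33))):
    print(n,[(b[0],b[1]) for b in blobs(mask(T['frame'],*h,150),30) if b[1][4]<600],[(b[0],b[1]) for b in blobs(mask(S['frame'],*h,150),30) if b[1][4]<1500])
print('bigred tri',tri([(T,191.5,285.5),(S,372,126)]),'wrist',onz(W,70,155,.12),onz(W,110,195,.12))
print('teal',tri([(T,345*.7,406*.7),(S,459*.7,193*.7)]))
E
```

```text
(271.4167785644531, 181.00277709960938) 58.33427047729492 14.558582305908203 88.09085083007812
[[0.4234 0.2941 0.106 ]
 [0.4342 0.2904 0.106 ]
 [0.419  0.2447 0.106 ]
 [0.4076 0.2485 0.106 ]] [0.04823235 0.01139485 0.04820766 0.011988  ]
edge [0.321 0.947 0.   ] [ 0.99935351 -0.03593325 -0.0011662 ] [0.41603455 0.27145242 0.106     ]
edge [0.315 0.949 0.   ] [ 0.99912489 -0.04181034 -0.00116321] [0.42620999 0.26761552 0.106     ]
ctr [0.42103667 0.26943008 0.106     ] tool delta cm [ 7.800e-01 -1.000e-02  1.461e+01]
teal [(array([243.2 , 286.35]), [234, 278, 22, 16, 110])] [(array([318.83, 149.89]), [302, 131, 34, 41, 759])]
red [] [(array([358.33, 178.49]), [349, 172, 20, 14, 215])]
yellow [] [(array([406.18, 183.88]), [393, 168, 27, 37, 308])]
bigred tri [0.29208741 0.33109751 0.13043702] wrist [0.28859981 0.34523446 0.12      ] [0.30164025 0.30700437 0.12      ]
teal [0.29626139 0.19438613 0.1255633 ]
```

```bash
python3 -m pendant '[0.6,0,2,0,0,-0.039, 0,0,4,0,0,0, 0,0,4,0,0,0, 0,0,3,0,0,0, 0,0,2,0,0,0, 0,0,2,0,0,0, 0,0,1.1,0,0,0, 0,0,0,0,0,0, 0,0,0,0,0,0, 0,0,0,0,0,0]'
python3 -m pendant '[0,0,0,0,0,0, 0,0,0,0,0,0, 0,0,0,0,0,0, 0,0,0,0,0,0, 0,0,0,0,0,0, 0,0,0,0,0,0, 0,0,0,0,0,0, 0,0,0,0,0,0, 0,0,0,0,0,0, 0,0,-1,0,0,0]' 0 45
```

```text
time_s: 11.4
eef_pos: [0.4217, 0.2685, 0.0727]
eef_rot: [[0.321, 0.947, 0.001], [0.947, -0.321, 0.001], [0.002, 0.001, -1.0]]
force: [0.8, -0.8, -0.1]
finger_gap: 0.626
grip_force: 0.0
time_s: 12.4
eef_pos: [0.4204, 0.2675, 0.0812]
eef_rot: [[0.321, 0.947, -0.001], [0.947, -0.321, -0.002], [-0.002, -0.001, -1.0]]
force: [-0.2, -0.5, -0.7]
finger_gap: 0.132
grip_force: 45.0
```

```bash
python3 -m pendant '[0,0,-3,0,0,0, 0,0,-4,0,0,0, 0,0,-4,0,0,0, 0,0,-4,0,0,0, 0,0,0,0,0,-0.109, 0,0,0,0,0,-0.109, 0,0,0,0,0,-0.109, -3.2,2.4,0,0,0,0, -3.2,2.4,0,0,0,0, -3.2,2.4,0,0,0,0]'
python3 -m pendant '[-3.2,2.4,0,0,0,0, -3.1,2.4,0,0,0,0, 0,0,0,0,0,0, 0,0,0,0,0,0, 0,0,0,0,0,0, 0,0,0,0,0,0, 0,0,0,0,0,0, 0,0,0,0,0,0, 0,0,0,0,0,0, 0,0,0,0,0,0]'
python3 - <<'E'
from h import *
W=cam('wrist'); s=readout.get_state(); print(s['eef_pos'],np.round(s['eef_rot'],3),s['joint_pos'])
f=W['frame']; cv2.imwrite('pics/w5.png',f); np.save('pics/W.npy',{k:W[k] for k in ('R','t','K')},allow_pickle=True)
e=np.array(s['eef_pos'])
for z in (.1,): print([proj(W,[x,y,z]).round(1).tolist() for x,y in ((.537,.07),(.537,.148),(.545,.07),(.545,.148))])
print([proj(W,e+[0,y,z]).round(1).tolist() for y in (-.035,.035) for z in (-.0635,.0215)])
E
```

```text
time_s: 13.4
eef_pos: [0.4934, 0.1709, 0.2324]
eef_rot: [[-0.001, 1.0, 0.0], [1.0, 0.001, 0.0], [0.0, 0.0, -1.0]]
force: [0.2, 0.1, -0.3]
finger_gap: 0.133
grip_force: 45.0
time_s: 14.4
eef_pos: [0.5409, 0.1092, 0.2318]
eef_rot: [[-0.0, 1.0, -0.0], [1.0, 0.0, 0.0], [0.0, -0.0, -1.0]]
force: [-0.1, -0.3, -1.4]
finger_gap: 0.133
grip_force: 45.0
[0.54098062 0.109137   0.23178917] [[-0.  1.  0.]
 [ 1.  0.  0.]
 [ 0.  0. -1.]] [-0.59526692  0.3949906   0.40421186  1.82771772 -0.1863173   0.95602507
 -0.110796  ]
[[266.2, 243.1], [265.9, 146.4], [276.1, 243.1], [276.7, 146.4]]
[[271.2, 280.8], [271.3, 382.9], [271.4, 172.0], [271.6, 225.3]]
```

View pics/w5.png

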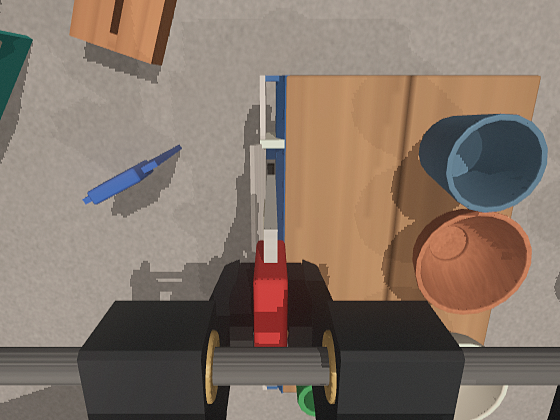

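The held holder is upright over the slot: plate end from about (271,230) down to (271,172), far cheek at (272,144), lip left and blue backing right of the slot. Zooming for the fit.

```bash
python3 - <<'E'
from h import *
f=cv2.imread('pics/w5.png'); cv2.imwrite('pics/c5.png',cv2.resize(f[130:250,225:325],(500,600),interpolation=cv2.INTER_NEAREST))
E
```

```text
(no output)
```

View pics/c5.png

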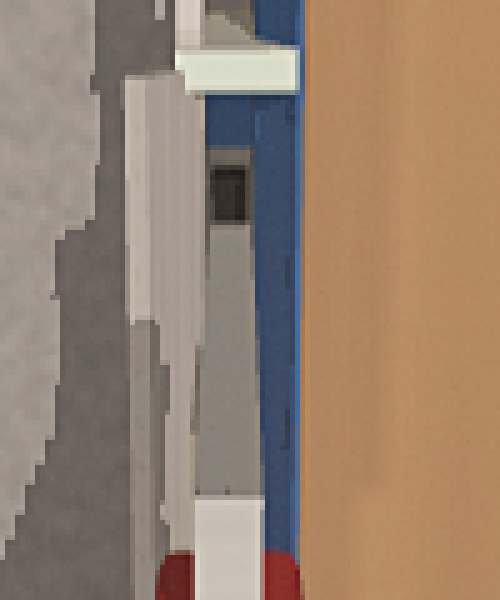

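Plate and slot centres agree (271.3 vs 271.1 px across), and along the slot both deviate by the same 2 mm. Descending.

```bash
python3 -m pendant '[0,0,2,0,0,0, 0,0,2,0,0,0, 0,0,1,0,0,0, 0,0,0.8,0,0,0, 0,0,0.5,0,0,0, 0,0,0.5,0,0,0, 0,0,0.5,0,0,0, 0,0,0.5,0,0,0, 0,0,0.4,0,0,0, 0,0,0,0,0,0]'
```

```text
time_s: 15.45
eef_pos: [0.5407, 0.109, 0.1493]
eef_rot: [[-0.0, 1.0, -0.001], [1.0, 0.0, -0.0], [-0.0, -0.001, -1.0]]
force: [0.8, 0.1, -2.3]
finger_gap: 0.13
grip_force: 45.0
```

```bash
python3 -m pendant '[0,0,0.4,0,0,0, 0,0,0.4,0,0,0, 0,0,0.4,0,0,0, 0,0,0.2,0,0,0, 0,0,0.2,0,0,0, 0,0,0.2,0,0,0, 0,0,0.2,0,0,0, 0,0,0.2,0,0,0, 0,0,0,0,0,0, 0,0,0,0,0,0]'
```

```text
time_s: 16.45
eef_pos: [0.5411, 0.1091, 0.1282]
eef_rot: [[0.0, 1.0, 0.0], [1.0, -0.0, 0.0], [0.0, 0.0, -1.0]]
force: [-2.1, -0.0, 6.6]
finger_gap: 0.136
grip_force: 45.0
```

```bash
python3 -m pendant '[0,0,0.1,0,0,0, 0,0,0.1,0,0,0, 0,0,0.1,0,0,0, 0,0,0.1,0,0,0, 0,0,0.1,0,0,0, 0,0,0.1,0,0,0, 0,0,0,0,0,0, 0,0,0,0,0,0, 0,0,0,0,0,0, 0,0,0,0,0,0]'
```

```text
time_s: 17.45
eef_pos: [0.5415, 0.1091, 0.1237]
eef_rot: [[0.0, 1.0, 0.001], [1.0, -0.0, 0.001], [0.001, 0.001, -1.0]]
force: [-5.9, -1.7, 19.6]
finger_gap: 0.132
grip_force: 45.0
```

```bash
python3 - <<'E'
from h import *
S=cam('scene');S=cam('scene'); s=readout.get_state(); print(s['eef_pos'],s['force'],s['grip_force'],s['time_s'])
b=cv2.imread('pics/scene0.png')[220:320,440:580]
cv2.imwrite('pics/f.png',np.hstack([cv2.resize(S['frame'][160:300,200:380],(540,420),interpolation=2),np.vstack([cv2.resize(b,(260,186)),np.zeros((234,260,3),np.uint8)])]))
m=mask(S['frame'],45,80,100,40); print([x for x in blobs(m,30) if x[1][4]<900][:1], proj(S,[.541,.109,.158]))
E
```

```text
[0.54148566 0.10907205 0.12363996] [-6.11047995 -0.49963202 19.10737469] 45.005406090058386 17.55
[(array([246.28, 237.78]), [238, 225, 17, 27, 357])] [305.38410292 210.20106455]
```

View pics/f.png

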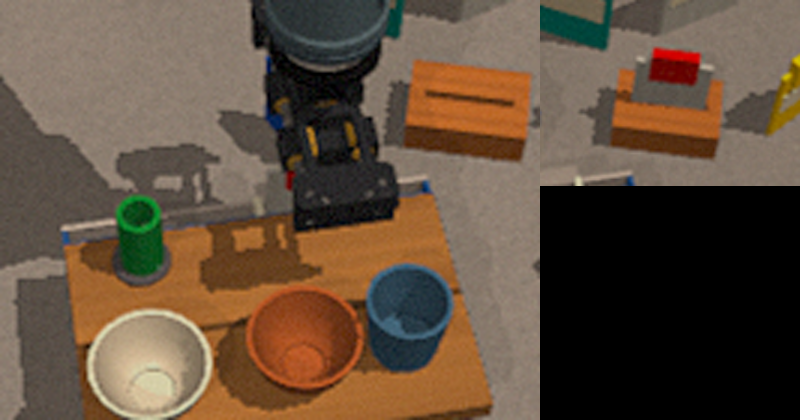

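The picture shows the sleeve seated on its flange, the caddy empty and the pots untouched. The gripper is at the pocket, and the holder's back face is plain grey, so the card faces out. A 19 N push, well above the spring's 10 N, means the holder is on its ledges.

```bash
python3 -c "
from bench import manip; print(manip.hand_in())"
```

```text
the job is handed in; nothing more can be done
None
```

The green sleeve is down on the spigot and released, and the label holder is in the pocket, card outward, still held pressed home at about 19 N; I handed the job in at about 17.6 s and got no verdict back.

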